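Level the rests of a drilling fixture

TASK

Level the three rests of the drilling fixture with its fixed middle post, so that the next plate will lie flat: with the fingertips, press the wide round rest lightly down from above until its top is level with the post's top (within 4 mm), then do the same with the square rest, then with the slim one. Press gently and do not drive a rest further down than that, since it stays where it is left and must not be gripped or pulled up again. Leave the spray can, the tin, the blank and the bolt where they are, and finish clear of everything.

Things in the scene. Friction and masses are not known exactly. Their poses are not given: they have to be found in the camera images.
- fixture: The drilling fixture: a fixed square green base plate 230 x 230 x 20 mm lying flat on the bench, which cannot move. Origin: centre of its underside, on the bench; z up, x and y along its sides. In the middle of the plate stands the fixed post; round it, 75 mm from the post's axis and 130 mm from one another, stand the three rests. Which rest stands at which of the three places differs from run to run.
- post_top (a point): Centre of the flat top of the fixed post: a plain steel cylinder 26 mm across at the middle of the plate, with no collar at its foot. Its top is 55 mm above the plate, 75 mm above the bench. It does not move.
- wide_unit: The wide rest's fixed dark sleeve (28 mm across, 30 mm high, on a collar 38 mm across), bolted to the plate, together with the rest it carries. Origin: on the rest's vertical axis, at the plate's top face (20 mm above the bench).
- wide_top (a point): Centre of the flat top of the wide rest, which moves with it: bare steel, a flat round disc head, 36 mm across and 8 mm thick, on a 12 mm stem. At the start it stands 14 to 30 mm higher than the post's top.
- wide_rest (a joint): How far the wide rest has been pushed down, in m: 0 = fully up (top 85 mm above the plate), 0.030 = level with the post, 0.045 = bottomed in its sleeve. It slides straight down against a steady friction of about 4 N, has no spring, and stays where it is left.
- square_unit: The square rest's fixed dark sleeve (28 mm across, 30 mm high, on a collar 38 mm across), bolted to the plate, together with the rest it carries. Origin: on the rest's vertical axis, at the plate's top face (20 mm above the bench).
- square_top (a point): Centre of the flat top of the square rest, which moves with it: bare steel, a square block head, 24 x 24 mm and 10 mm thick, on a 12 mm stem. At the start it stands 14 to 30 mm higher than the post's top.
- square_rest (a joint): How far the square rest has been pushed down, in m: 0 = fully up (top 85 mm above the plate), 0.030 = level with the post, 0.045 = bottomed in its sleeve. It slides straight down against a steady friction of about 4 N, has no spring, and stays where it is left.
- slim_unit: The slim rest's fixed dark sleeve (28 mm across, 30 mm high, on a collar 38 mm across), bolted to the plate, together with the rest it carries. Origin: on the rest's vertical axis, at the plate's top face (20 mm above the bench).
- slim_top (a point): Centre of the flat top of the slim rest, which moves with it: bare steel, a plain straight round pin, 14 mm across, with no separate head. At the start it stands 14 to 30 mm higher than the post's top.
- slim_rest (a joint): How far the slim rest has been pushed down, in m: 0 = fully up (top 85 mm above the plate), 0.030 = level with the post, 0.045 = bottomed in its sleeve. It slides straight down against a steady friction of about 4 N, has no spring, and stays where it is left.
- spray_can: Bystander, loose: upright yellow spray can with a white cap, 60 mm across, 150 mm tall, on the bench beside the fixture. Origin: centre of its underside, z up.
- tin: Bystander, loose: open steel tin, 80 mm across, 85 mm tall, on the bench beside the fixture. Origin: centre of its underside, z up.
- blank: Bystander, loose: flat aluminium blank 130 x 60 x 8 mm lying on the bench beside the fixture. Origin: centre of its underside, z up.
- bolt: Bystander, loose: small dark bolt standing on its 22 mm wide head on the fixture plate, 32 mm tall. Origin: centre of its underside (on the plate), z up.

How it is judged:
By the outcome, as a careful person would: the job done as asked, in the order asked, and still so for the second after the job is handed in, with the robot touching nothing.
It also fails if it takes over 51 s, if anything falls off the work surface, if the arm or the gripper's body presses on something with over 40 N, if the wrist force passes 120 N, or if a joint passes its speed limit or range.

ROBOT

A 7-joint arm with a two-finger parallel gripper is mounted at the origin on the work surface. World frame = base frame: x ahead of the robot, y to its left, z up, the work surface at z = 0. Lengths are in m, angles in rad, forces in N, time in s.
With the tool pointing down it reaches from about 0.4 to 0.85 m from the base axis. Payload 4.5 kg.
Tool frame: the origin (TCP) lies at the centre of the arm's flange, where the gripper is bolted on; the fingertips stand 166 mm ahead of it and the grasp point (between the pads) lies 147 mm ahead of it (r.grip_depth is the distance from the TCP to the grasp point, in m); z points along the fingers, y is the line along which they close (so a half turn about z gives the same grasp; the last joint's range is limited). The gripper opens to 88 mm and grips with 3 to 60 N. Pads are 18 mm wide; open, the fingers measure 123 mm over their backs; the gripper's body (75 mm by 187 mm) begins 45 mm behind the grasp point.
Start: joints at [-1.243, 0.689, -0.195, 1.565, 0.157, 0.902, -0.215], TCP at [0.181, 0.598, 0.405] pointing down, gripper open.
Joint ranges: [-3.01, 3.01], [-0.46, 2.08], [-1.47, 1.51], [0.13, 2.56], [-1, 4.14], [0.04, 2.09], [-2.66, 2.66]. Speed limits (rad/s): [2.57, 2.57, 3.14, 3.14, 3.14, 3.14, 3.14].

INTERFACE

Orientations are given as a unit quaternion [x, y, z, w].
In Python, from plant import status, cams, r, finder gives the robot as it stands.
- The arm moves only by the tool play_rows, never from a script. Its argument "rows" is a list of rows, each a list of 7 numbers: the opening in per cent of the stroke, from 0 (shut) to 100 (fully open), then the shift along the tool's x, y, z in m, then the turn, a rotation vector about the tool's x, y, z in degrees. A call has 1 to 8 rows; each row shifts and turns the commanded pose from where the row before left it, along the tool's axes as they then stand; what a row does not reach is not made up. A row lasts 1/8 s, in which the tool goes at most 62.5 mm and 10.7 degrees, less where a joint would pass 70% of its speed; a pose out of reach is approached as far as the arm can. A call with a gripper value outside its range is refused whole. The fingers move at their own pace and stop on an object; "grip_force" is the grip in N (left out, the last holds). Time passes only in rows, so rows that do not move let the fingers close. It gives the time, the measured TCP pose, the force, the opening and the grip force at its end, in the units of the state.
- status.get_state(): the state, without advancing time (a new reading comes with each control period).
- cams.snapshot(name): name is "scene" or "top"; returns the picture (400x640x3 uint8, red, green, blue); there is no depth.
- cams.camera_params(name): a dict with "vfov" (degrees; the focal length in pixels is half the picture's height over the tangent of half this angle, whatever the lens; pixels are square), "cx", "cy" (the principal point, pixels), "distortion" ([k1, k2, p1, p2, k3] as OpenCV has them; the pictures are not rectified), "R" (3x3) and "t" (3): a world point X has camera coordinates R X + t. Camera axes: x right, y down, z forward; pixel columns grow to the right and rows downward; lengths in m; the calibration is good to about 2 mm. A picture is of the moment at which its call begins. camera_params takes no time and is no camera call.
- r.finish_job(): hands the job in; it is judged then, once.
Trained networks look in the newest picture that a camera, given by its name, has taken for a name from the list of things; names that differ only in an ending like _2 or _b are one class to them, and where a whole thing is asked for, a point or a joint stands for the part that bears it (a point fixed in the world has none). Each returns a list of dicts, best first, with "score" (0 to 1); they miss things now and then, are a little off and sometimes report something else, mostly with a low value. They report only what shows in the picture. A call takes as long as a camera call.
- finder.spot_in(camera, label): "at" ([x, y, z] in m, in the coordinates of the camera as it stood for that picture, good to about 4 mm: the middle of the surface that is visible of it).
- finder.regions_of(camera, label): "mask" (400x640 bool, what is visible of it).
The state is a dict: "clock": time; "q": joint angles; "qd": joint speeds; "joint_torque": joint torques, N m; "tool_pos": TCP position; "eef_rot": TCP orientation; "contact_force": force on the tool from outside, world axes, zero at the start; "moment": the same for the moment, N m; "opening": opening from 0.0 (shut) to 1.0 (fully open); "finger_force": force on a finger pad.
Only numpy, scipy, OpenCV 4.12 (cv2) and the standard library are available. Lean on these libraries where they do the work, as an engineer would, in place of code of your own. Each camera call takes 0.05 s, during which the arm holds its last target. There are 200 camera calls.

## Working session

There is one attempt and no reset: what is moved stays moved. The work goes in short steps, Python scripts to look and compute and a tool call to move; the robot and the scene stay as the last step left them, time stands still between calls to the robot, and variables do not carry over. Pictures are saved under pics/ and viewed, at most 10 in all, crops included, and the job is handed in when it is done.

Besides the shell and the picture viewer there is one more tool, called after "Emit:" as name(argument=value, ...), one argument or row to a line, values as JSON. play_rows: Moves the arm, as the interface text tells. Its arguments: {"type":"object","properties":{"rows":{"type":"array","items":{"type":"array","items":{"type":"number"}}},"grip_force":{"type":"number"}},"required":["rows"]}

```bash
mkdir -p pics; cat > h.py <<'E'
import numpy as np, cv2
from plant import status, cams, r, finder
from scipy.spatial.transform import Rotation as Ro
def K(n):
    p=cams.camera_params(n); f=200/np.tan(np.radians(p['vfov'])/2)
    return np.array([[f,0,p['cx']],[0,f,p['cy']],[0,0,1]]),np.array(p['distortion'],float),np.array(p['R']),np.array(p['t'])
def proj(n,X):
    k,d,R,t=K(n); return cv2.projectPoints(np.array(X,float).reshape(-1,3),cv2.Rodrigues(R)[0],t,k,d)[0].reshape(-1,2)
def ray(n,uv):
    k,d,R,t=K(n); u=cv2.undistortPoints(np.array(uv,float).reshape(-1,1,2),k,d).reshape(-1,2)
    return -R.T@t, np.c_[u,np.ones(len(u))]@R
def onz(n,uv,z):
    c,D=ray(n,uv); return c+D*((z-c[2])/D[:,2:])
def spot(n,l):
    k,d,R,t=K(n); return [(round(o['score'],2),np.round(R.T@(np.array(o['at'])-t),4)) for o in finder.spot_in(n,l)[:2]]
E
python3 - <<'E'
from h import *
for n in ("scene","top"):
    cv2.imwrite(f"pics/{n}0.png",cams.snapshot(n)[:,:,::-1])
    for l in ("fixture","wide_top","square_top","slim_top","spray_can","tin","bolt","blank"): print(n,l,spot(n,l))
    print(-K(n)[2].T@K(n)[3])
s=status.get_state(); print(s)
E
```

```text
scene fixture [(0.61, array([ 0.6302, -0.0483,  0.0207]))]
scene wide_top [(0.59, array([ 0.6735, -0.0782,  0.1046]))]
scene square_top [(0.74, array([ 0.553 , -0.1121,  0.0956])), (0.32, array([ 0.5167, -0.0509,  0.0293]))]
scene slim_top []
scene spray_can [(0.58, array([0.7633, 0.137 , 0.0975]))]
scene tin [(0.84, array([ 0.5112, -0.2481,  0.0607])), (0.45, array([ 0.5452, -0.1123,  0.0899]))]
scene bolt [(0.5, array([ 0.515 , -0.0517,  0.0299]))]
scene blank [(0.86, array([0.5965, 0.114 , 0.0058]))]
[1.25774515 0.05420884 0.68456162]
top fixture []
top wide_top [(0.79, array([ 0.6672, -0.0798,  0.1011])), (0.28, array([ 0.5005, -0.2627,  0.0395]))]
top square_top [(0.7, array([ 0.5422, -0.1115,  0.0918]))]
top slim_top [(0.38, array([0.575 , 0.0124, 0.0987]))]
top spray_can [(0.57, array([0.7256, 0.1373, 0.1175]))]
top tin [(0.88, array([ 0.495 , -0.2649,  0.0405]))]
top bolt [(0.55, array([ 0.5073, -0.0469,  0.0289])), (0.4, array([ 0.5947, -0.0573,  0.0233]))]
top blank [(0.88, array([0.5924, 0.1094, 0.0057]))]
[0.37619368 0.09197313 1.09535636]
{'clock': 0.9, 'q': array([-1.24321439,  0.68905702, -0.19460429,  1.56529275,  0.15731379,
        0.90249254, -0.21514305]), 'qd': array([-4.03369162e-04, -2.93926313e-05,  1.17006496e-03,  6.70455677e-04,
        1.29255663e-03, -2.07857650e-04,  6.56086012e-04]), 'joint_torque': array([-4.64313725e-04, -5.27495635e+01, -1.26674607e+00, -1.53748083e+01,
       -5.18412155e-02, -6.47058914e-04,  2.41203725e-05]), 'tool_pos': array([0.18096411, 0.59824069, 0.40477161]), 'eef_rot': array([1.46368102e-01, 9.89230193e-01, 6.73312690e-05, 7.56990846e-06]), 'contact_force': array([-0.81075592, -0.05933494, -0.37679808]), 'moment': array([ 0.0027138 , -0.02328384,  0.02762948]), 'finger_force': 0.0, 'opening': 0.9982842334570684}
```

View pics/scene0.png

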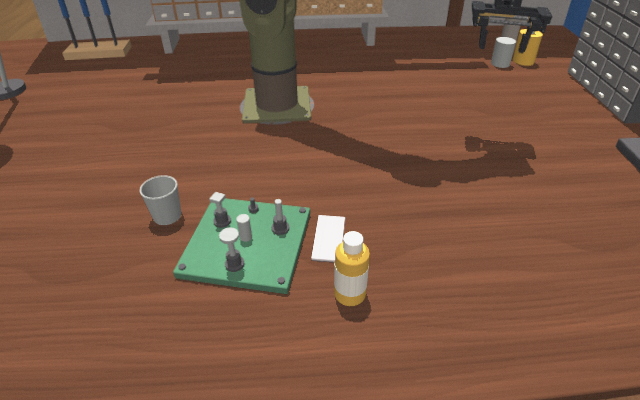

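View pics/top0.png

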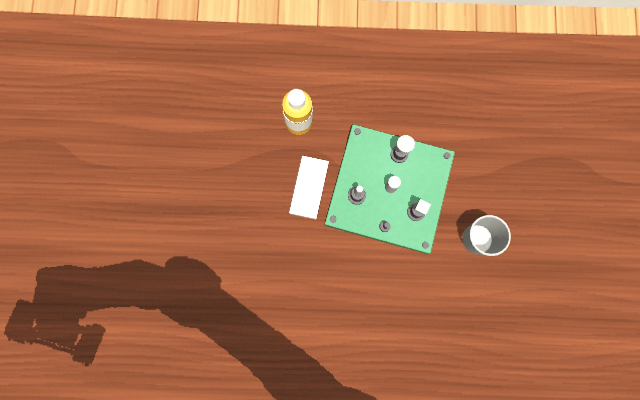

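The plate, post and rests show clearly in both views. In the top view wide is at (405,144), square at (423,207), slim at (359,189) and the post at (394,183). In the scene view wide is at (229,235), square at (217,198) and slim at (278,203). I'll fit the fixture pose from the green plate and check it against the heads.

```bash
python3 - <<'E'
from h import *
from scipy.optimize import least_squares
C={}
for n,rect in (("top",(310,110,470,270)),("scene",(165,185,320,300))):
    im=cv2.imread(f"pics/{n}0.png"); h=cv2.cvtColor(im,cv2.COLOR_BGR2HSV)
    m=cv2.inRange(h,(60,80,70),(90,255,255)); 
    c=max(cv2.findContours(m,0,2)[0],key=cv2.contourArea); C[n]=cv2.convexHull(c)[:,0]
def hull(p,n):
    a,b=np.cos(p[2]),np.sin(p[2])
    V=[[p[0]+a*x-b*y,p[1]+b*x+a*y,z] for x in(-.115,.115) for y in(-.115,.115) for z in(0,.02)]
    return cv2.convexHull(proj(n,V).astype(np.float32))
for ns in (("top",),("scene",),("top","scene")):
    f=lambda p:np.concatenate([[cv2.pointPolygonTest(hull(p,n),tuple(map(float,u)),True) for u in C[n]] for n in ns])
    s=least_squares(f,[.60,-.06,-.2 ],loss='soft_l1',diff_step=1e-3); p=s.x
    print(ns,p,np.abs(s.fun).mean())
# heads: triangulate
pts={"wide":((405,144),(229,235)),"square":((423,207),(217,198)),"slim":((359,188),(278,203)),"post":((394,182),(243,219))}
for l,(u,v) in pts.items():
    c1,d1=ray("top",[u]);c2,d2=ray("scene",[v]);d1=d1[0];d2=d2[0]
    a=np.linalg.lstsq(np.c_[d1,-d2],c2-c1,rcond=None)[0];P=c1+d1*a[0];Q=c2+d2*a[1]
    M=(P+Q)/2;print(l,M.round(4),np.linalg.norm(P-Q).round(4), "rel",np.linalg.norm(M[:2]-p[:2]).round(4),np.degrees(np.arctan2(*(M[:2]-p[:2])[::-1])).round(1))
E
```

```text
('top',) [ 0.59696868 -0.06208475 -0.23845856] 0.7893428633321407
('scene',) [ 0.59579173 -0.0601498  -0.26809097] 0.9455250786006164Traceback (most recent call last):
  File "<stdin>", line 14, in <module>
    return func(*args, **kwargs)
    result = trf(vector_fun.fun, vector_fun.jac, x0, f0, J0, lb, ub, ftol, xtol,
                 gtol, max_nfev, x_scale, loss_function, tr_solver,
                 tr_options.copy(), verbose, callback=callback_wrapped)
    return trf_no_bounds(
        fun, jac, x0, f0, J0, ftol, xtol, gtol, max_nfev, x_scale,
        loss_function, tr_solver, tr_options, verbose, callback=callback)
    J = jac(x)
    self._update_jac()
    ~~~~~~~~~~~~~~~~^^
    self.J = self.jac_wrapped(xp_copy(self.x), f0=self.f)
             ~~~~~~~~~~~~~~~~^^^^^^^^^^^^^^^^^^^^^^^^^^^^
    J, dct = approx_derivative(
             ~~~~~~~~~~~~~~~~~^
        self.fun,
        ^^^^^^^^^
    ...<2 lines>...
        **self.finite_diff_options,
        ^^^^^^^^^^^^^^^^^^^^^^^^^^^
    )
    ^
    J, _nfev = _dense_difference(fun_wrapped, x0, f0, h,
               ~~~~~~~~~~~~~~~~~^^
[... 266 characters left out ...]
        ^^^^^^^
    f = np.atleast_1d(self.fun(x, *self.args, **self.kwargs))
                      ~~~~~~~~^^^^^^^^^^^^^^^^^^^^^^^^^^^^^^
    return np.atleast_1d(self.fun(x))
                         ~~~~~~~~^^^
    return self.f(x, *self.args, **self.kwargs)
           ~~~~~~^^^^^^^^^^^^^^^^^^^^^^^^^^^^^^
  File "<stdin>", line 13, in <lambda>
  File "<stdin>", line 11, in hull
  File "h.py", line 8, in proj
    k,d,R,t=K(n); return cv2.projectPoints(np.array(X,float).reshape(-1,3),cv2.Rodrigues(R)[0],t,k,d)[0].reshape(-1,2)
            ~^^^
  File "h.py", line 5, in K
    p=cams.camera_params(n); f=200/np.tan(np.radians(p['vfov'])/2)
ValueError: time passes only in moves, steps and waits
```

```bash
sed -i '1i import functools' h.py; sed -i 's/^def K/@functools.cache\ndef K/' h.py; python3 - <<'E'
from h import *
p=[.5965,-.061]
pts={"wide":((405,144),(229,235)),"square":((423,207),(217,198)),"slim":((359,188),(278,203)),"post":((394,182),(243,219))}
T=[]
for l,(u,v) in pts.items():
    c1,d1=ray("top",[u]);c2,d2=ray("scene",[v]);d1=d1[0];d2=d2[0]
    a=np.linalg.lstsq(np.c_[d1,-d2],c2-c1,rcond=None)[0];P=c1+d1*a[0];Q=c2+d2*a[1]
    M=(P+Q)/2;T.append(M);print(l,M.round(4),np.linalg.norm(P-Q).round(4), "rel",np.linalg.norm(M[:2]-p).round(4),np.degrees(np.arctan2(*(M[:2]-p)[::-1])).round(1))
s=status.get_state(); R=Ro.from_quat(s['eef_rot']);print(R.as_matrix().round(3))
tgt=np.r_[T[0][:2],.31]; print("tool shift",R.inv().apply(tgt-s['tool_pos']),s['clock'])
E
```

```text
wide [ 0.6685 -0.0787  0.1001] 0.0013 rel 0.0742 -13.8
square [ 0.5441 -0.1166  0.0864] 0.0022 rel 0.0764 -133.3
slim [0.5772 0.0112 0.0929] 0.0011 rel 0.0748 105.0
post [ 0.5962 -0.0611  0.0715] 0.0019 rel 0.0003 -170.0
[[-0.957  0.29   0.   ]
 [ 0.29   0.957  0.   ]
 [ 0.     0.    -1.   ]]
tool shift [-0.66270274 -0.50677166  0.09469984] 0.9
```

Emit:
play_rows(
  rows=[
    [0,-0.041,-0.032,0,0,0,0],
    [0,-0.041,-0.032,0,0,0,0],
    [0,-0.041,-0.032,0,0,0,0],
    [0,-0.041,-0.032,0,0,0,0],
    [0,-0.041,-0.032,0,0,0,0],
    [0,-0.041,-0.032,0,0,0,0],
    [0,-0.041,-0.032,0,0,0,0],
    [0,-0.041,-0.032,0,0,0,0],
  ],
  grip_force=10,
)

```text
clock: 1.9
tool_pos: [0.4217, 0.2569, 0.405]
eef_rot: [0.146, 0.989, 0.0, 0.0]
contact_force: [0.4, -0.3, -0.6]
opening: 0.112
finger_force: 0.0
```

Emit:
play_rows(
  rows=[
    [0,-0.041,-0.031,0,0,0,0],
    [0,-0.041,-0.031,0,0,0,0],
    [0,-0.041,-0.031,0,0,0,0],
    [0,-0.041,-0.031,0,0,0,0],
    [0,-0.041,-0.031,0,0,0,0],
    [0,-0.041,-0.031,0,0,0,0],
    [0,-0.041,-0.031,0,0,0,0],
    [0,-0.041,-0.031,0,0,0,0],
  ],
)

```text
clock: 2.9
tool_pos: [0.6638, -0.0756, 0.4048]
eef_rot: [0.146, 0.989, 0.0, 0.0]
contact_force: [0.6, 0.2, -0.6]
opening: 0.006
finger_force: 0.0
```

```bash
cat >> h.py <<'E'
TG={'wide':[.6693,-.0791],'square':[.5444,-.1150],'slim':[.5758,.0111]}
def go(l,z):
    s=status.get_state();R=Ro.from_quat(s['eef_rot']);print(l,R.inv().apply(np.r_[TG[l],z]-s['tool_pos']).round(4),s['tool_pos'].round(4),'F',s['contact_force'].round(1),'op',round(s['opening'],2),'t',s['clock'],'tilt',R.as_matrix()[:,2].round(4),s['q'].round(2))
E
python3 -c "
from h import *
go('wide',.285)"
```

```text
wide [-0.0063 -0.0018  0.1198] [ 0.6638 -0.0756  0.4048] F [ 0.6  0.2 -0.6] op 0.01 t 2.9 tilt [ 3.e-04  3.e-04 -1.e+00] [ 0.19  0.76 -0.28  1.42  0.22  1.    1.14]
```

Emit:
play_rows(
  rows=[
    [0,-0.0065,-0.002,0.03,0,0,0],
    [0,0,0,0.04,0,0,0],
    [0,0,0,0.03,0,0,0],
    [0,0,0,0.015,0,0,0],
    [0,0,0,0.003,0,0,0],
    [0,0,0,0,0,0,0],
  ],
)

```text
clock: 3.65
tool_pos: [0.669, -0.0779, 0.2877]
eef_rot: [0.146, 0.989, 0.0, 0.001]
contact_force: [0.3, 0.7, 0.1]
opening: 0.005
finger_force: 0.0
```

```bash
python3 - <<'E'
from h import *
go('wide',.241)
a=cams.snapshot("top")[100:240,310:470];b=cams.snapshot("scene")[150:290,165:325]
cv2.imwrite("pics/w1.png",cv2.resize(np.hstack([a,b]),None,fx=2.5,fy=2.5,interpolation=2)[:,:,::-1])
E
```

```text
wide [-0.0005 -0.0011  0.0467] [ 0.669  -0.0779  0.2877] F [0.3 0.7 0.1] op 0.0 t 3.65 tilt [ 0.0018  0.     -1.    ] [ 0.17  0.9  -0.24  1.5   0.27  0.78  1.1 ]
```

View pics/w1.png

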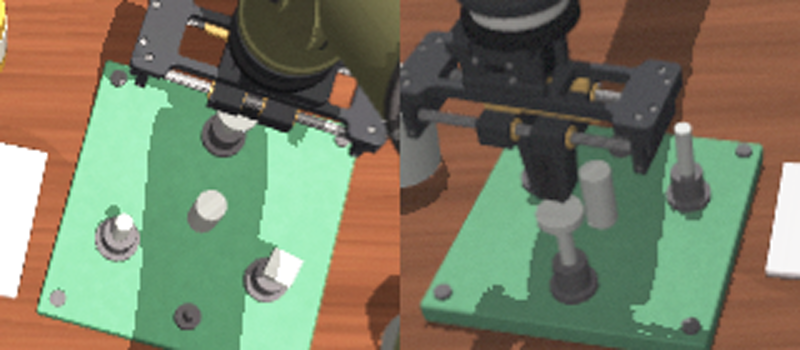

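The closed fingertips stand right above the wide disc (scene crop around (555,200)), and nothing else is near. I'll press down slowly.

Emit:
play_rows(
  rows=[
    [0,0,0,0.008,0,0,0],
    [0,0,0,0.005,0,0,0],
    [0,0,0,0.005,0,0,0],
    [0,0,0,0.005,0,0,0],
    [0,0,0,0.005,0,0,0],
    [0,0,0,0.005,0,0,0],
    [0,0,0,0.005,0,0,0],
    [0,0,0,0.003,0,0,0],
  ],
)

```text
clock: 4.75
tool_pos: [0.6685, -0.0779, 0.2453]
eef_rot: [0.146, 0.989, -0.0, -0.0]
contact_force: [-1.2, 0.3, 3.3]
opening: 0.006
finger_force: 1.7
```

Emit:
play_rows(
  rows=[
    [0,0,0,0.002,0,0,0],
    [0,0,0,0.0015,0,0,0],
    [0,0,0,0,0,0,0],
    [0,0,0,0,0,0,0],
  ],
)

```text
clock: 5.25
tool_pos: [0.6688, -0.0779, 0.242]
eef_rot: [0.146, 0.989, 0.0, 0.0]
contact_force: [0.0, -0.9, 0.8]
opening: 0.005
finger_force: 0.0
```

Emit:
play_rows(
  rows=[
    [0,0,0,0,0,0,0],
    [0,0,0,-0.02,0,0,0],
    [0,0,0,-0.035,0,0,0],
  ],
)

```text
clock: 5.62
tool_pos: [0.6683, -0.0779, 0.2978]
eef_rot: [0.146, 0.989, -0.0, -0.001]
contact_force: [-0.1, -0.8, 0.1]
opening: 0.003
finger_force: 0.0
```

```bash
python3 -c "
from h import *
go('square',.29)"
```

```text
square [ 0.1078 -0.0714  0.008 ] [ 0.6683 -0.0779  0.2978] F [-0.1 -0.8  0.1] op 0.0 t 5.625 tilt [-1.7e-03  2.0e-04 -1.0e+00] [ 0.17  0.88 -0.25  1.49  0.27  0.8   1.1 ]
```

Emit:
play_rows(
  rows=[
    [0,0.02,-0.012,0,0,0,0],
    [0,0.028,-0.02,0,0,0,0],
    [0,0.03,-0.02,0,0,0,0],
    [0,0.02,-0.014,0.003,0,0,0],
    [0,0.01,-0.0055,0.003,0,0,0],
    [0,0,0,0,0,0,0],
    [0,0,0,0,0,0,0],
  ],
)

```text
clock: 6.5
tool_pos: [0.5458, -0.1145, 0.2916]
eef_rot: [0.146, 0.989, 0.0, 0.001]
contact_force: [0.4, -0.4, -0.5]
opening: 0.008
finger_force: 0.0
```

```bash
python3 - <<'E'
from h import *
go('square',.241)
a=cams.snapshot("top")[100:240,310:470];b=cams.snapshot("scene")[150:290,165:325]
cv2.imwrite("pics/s1.png",cv2.resize(np.hstack([a,b]),None,fx=2.5,fy=2.5,interpolation=2)[:,:,::-1])
print(spot("scene","wide_top"))
E
```

```text
square [ 0.0013 -0.0009  0.0506] [ 0.5458 -0.1145  0.2916] F [ 0.4 -0.4 -0.5] op 0.01 t 6.5 tilt [ 2.3e-03  5.0e-04 -1.0e+00] [ 0.26  0.77 -0.23  1.87  0.31  0.54  1.1 ]
[(0.47, array([ 0.6744, -0.0762,  0.0759]))]
```

View pics/s1.png

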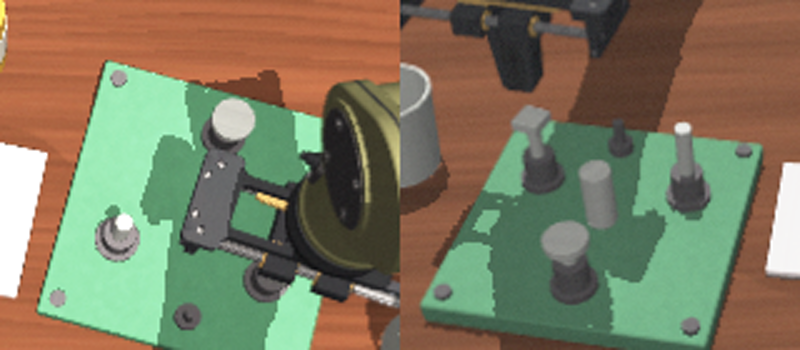

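The wide rest now looks level with the post (scene crop (565,240), detector z 0.076). The fingertips stand above the square rest, so I'll press it.

Emit:
play_rows(
  rows=[
    [0,0.0012,-0.0008,0.012,0,0,0],
    [0,0,0,0.007,0,0,0],
    [0,0,0,0.005,0,0,0],
    [0,0,0,0.005,0,0,0],
    [0,0,0,0.005,0,0,0],
    [0,0,0,0.005,0,0,0],
    [0,0,0,0.005,0,0,0],
    [0,0,0,0.003,0,0,0],
  ],
)

```text
clock: 7.65
tool_pos: [0.5432, -0.1155, 0.244]
eef_rot: [0.146, 0.989, 0.0, 0.0]
contact_force: [-0.6, -0.1, 3.1]
opening: 0.008
finger_force: 1.8
```

Emit:
play_rows(
  rows=[
    [0,0,0,0.0015,0,0,0],
    [0,0,0,0.0008,0,0,0],
    [0,0,0,0,0,0,0],
    [0,0,0,0,0,0,0],
  ],
)

```text
clock: 8.15
tool_pos: [0.5432, -0.1155, 0.2418]
eef_rot: [0.146, 0.989, 0.0, 0.0]
contact_force: [-0.6, 0.5, 1.0]
opening: 0.005
finger_force: 0.6
```

Emit:
play_rows(
  rows=[
    [0,0,0,-0.02,0,0,0],
    [0,0,0,-0.032,0,0,0],
    [0,0,0,0,0,0,0],
  ],
)

```text
clock: 8.52
tool_pos: [0.5439, -0.1157, 0.2956]
eef_rot: [0.147, 0.989, 0.0, 0.002]
contact_force: [0.0, -1.1, 0.1]
opening: 0.004
finger_force: 0.0
```

```bash
python3 -c "
from h import *
go('slim',.29)"
```

```text
slim [0.0062 0.1306 0.0057] [ 0.5439 -0.1157  0.2956] F [ 0.  -1.1  0.1] op 0.0 t 8.525 tilt [ 4.2e-03 -3.0e-04 -1.0e+00] [ 0.27  0.76 -0.23  1.87  0.32  0.54  1.1 ]
```

Emit:
play_rows(
  rows=[
    [0,0.001,0.02,0,0,0,0],
    [0,0.001,0.035,0,0,0,0],
    [0,0.002,0.035,0,0,0,0],
    [0,0.001,0.028,0,0,0,0],
    [0,0.001,0.0125,0.003,0,0,0],
    [0,0,0,0,0,0,0],
    [0,0,0,0,0,0,0],
  ],
)

```text
clock: 9.4
tool_pos: [0.5748, 0.0094, 0.2905]
eef_rot: [0.147, 0.989, -0.001, -0.0]
contact_force: [0.7, 0.0, 0.5]
opening: 0.004
finger_force: 0.0
```

```bash
python3 - <<'E'
from h import *
go('slim',.241)
a=cams.snapshot("top")[100:240,310:470];b=cams.snapshot("scene")[150:290,165:325]
cv2.imwrite("pics/l1.png",cv2.resize(np.hstack([a,b]),None,fx=2.5,fy=2.5,interpolation=2)[:,:,::-1])
s=status.get_state();R=Ro.from_quat(s['eef_rot']);print("tip px",(proj("scene",s['tool_pos']+R.apply([0,0,.166]))-[165,150])*2.5+[400,0])
E
```

```text
slim [-0.0005  0.002   0.0495] [0.5748 0.0094 0.2905] F [0.7 0.  0.5] op 0.0 t 9.4 tilt [-0.0012 -0.0015 -1.    ] [ 0.02  0.79 -0.2   1.82  0.27  0.57  0.92]
tip px [[676.69116897 100.36317752]]
```

View pics/l1.png

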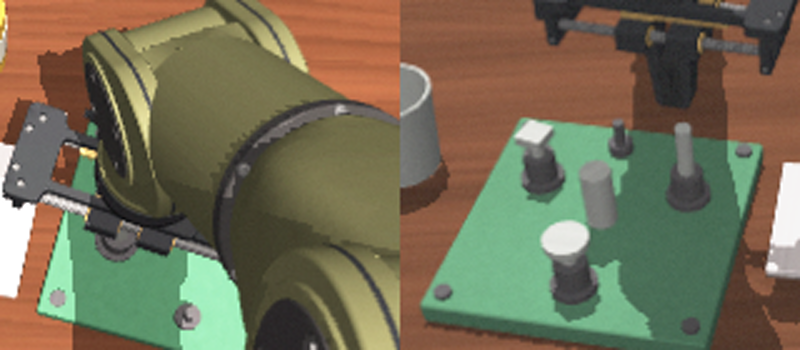

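The fingertips (crop (676,100)) are over the slim pin (683,128), and the square and wide rests are lowered. I'll press the slim one.

Emit:
play_rows(
  rows=[
    [0,0,0.0015,0.011,0,0,0],
    [0,0,0,0.007,0,0,0],
    [0,0,0,0.005,0,0,0],
    [0,0,0,0.005,0,0,0],
    [0,0,0,0.005,0,0,0],
    [0,0,0,0.005,0,0,0],
    [0,0,0,0.005,0,0,0],
    [0,0,0,0.003,0,0,0],
  ],
)

```text
clock: 10.5
tool_pos: [0.5755, 0.0126, 0.2446]
eef_rot: [0.146, 0.989, -0.0, -0.0]
contact_force: [-0.8, 0.4, 3.3]
opening: 0.007
finger_force: 1.8
```

Emit:
play_rows(
  rows=[
    [0,0,0,0.0018,0,0,0],
    [0,0,0,0.0008,0,0,0],
    [0,0,0,0,0,0,0],
    [0,0,0,0,0,0,0],
  ],
)

```text
clock: 11.0
tool_pos: [0.5758, 0.0127, 0.2422]
eef_rot: [0.146, 0.989, 0.0, 0.0]
contact_force: [1.0, -1.0, 0.5]
opening: 0.007
finger_force: 0.0
```

Emit:
play_rows(
  rows=[
    [0,0,0,-0.02,0,0,0],
    [0,0,0,-0.04,0,0,0],
    [0,0,0,-0.05,0,0,0],
    [0,0,0,-0.05,0,0,0],
    [0,0.03,0.03,0,0,0,0],
    [0,0.04,0.03,0,0,0,0],
    [0,0.04,0.03,0,0,0,0],
    [0,0.04,0.03,0,0,0,0],
  ],
)

```text
clock: 12.0
tool_pos: [0.466, 0.1722, 0.4025]
eef_rot: [0.146, 0.989, 0.001, 0.0]
contact_force: [0.3, 0.7, -0.0]
opening: 0.01
finger_force: 0.0
```

Emit:
play_rows(
  rows=[
    [0,0.02,0.04,0,0,0,0],
    [0,0.02,0.04,0,0,0,0],
    [0,0.02,0.04,0,0,0,0],
    [0,0.02,0.04,0,0,0,0],
    [0,0,0.03,0,0,0,0],
    [0,0,0.02,0,0,0,0],
    [0,0,0,0,0,0,0],
    [0,0,0,0,0,0,0],
  ],
)

```text
clock: 13.0
tool_pos: [0.451, 0.394, 0.4021]
eef_rot: [0.147, 0.989, -0.001, -0.0]
contact_force: [-1.0, -0.2, 0.5]
opening: 0.004
finger_force: 0.0
```

```bash
python3 - <<'E'
from h import *
a=cams.snapshot("top");b=cams.snapshot("scene")
for n,i in(("top",a),("scene",b)):
    cv2.imwrite(f"pics/{n}f.png",i[:,:,::-1])
    for l in ("wide_top","square_top","slim_top","spray_can","tin","bolt","blank"): print(n,l,spot(n,l)[:1])
# expected top centres at z=.075
for n in("top","scene"):
    o=np.array([310,100]) if n=="top" else np.array([165,150])
    print(n,[((q-o)*2.5+[400*(n=="scene"),0]).round(0) for q in proj(n,[TG[k]+[.075] for k in TG]+[[.5965,-.061,.075]])])
cv2.imwrite("pics/f1.png",cv2.resize(np.hstack([a[100:240,310:470],b[150:290,165:325]]),None,fx=2.5,fy=2.5,interpolation=2)[:,:,::-1])
print(status.get_state()['tool_pos'])
E
```

```text
top wide_top [(0.72, array([ 0.668 , -0.0775,  0.0711]))]
top square_top []
top slim_top [(0.44, array([0.5733, 0.0093, 0.0774]))]
top spray_can [(0.95, array([0.7278, 0.1363, 0.121 ]))]
top tin [(0.67, array([ 0.4983, -0.2638,  0.0376]))]
top bolt [(0.62, array([ 0.666 , -0.0793,  0.0766]))]
top blank []
scene wide_top [(0.62, array([ 0.6699, -0.0763,  0.0758]))]
scene square_top [(0.38, array([ 0.6276, -0.0502,  0.02  ]))]
scene slim_top [(0.61, array([ 0.6289, -0.0489,  0.0211]))]
scene spray_can [(0.64, array([0.7622, 0.1357, 0.0949]))]
scene tin [(0.78, array([ 0.5105, -0.2496,  0.0599]))]
scene bolt [(0.42, array([ 0.5154, -0.0512,  0.0308]))]
scene blank [(0.94, array([0.5956, 0.114 , 0.0054]))]
top [array([232., 118.]), array([276., 269.]), array([120., 226.]), array([209., 204.])]
scene [array([563., 237.]), array([533., 130.]), array([683., 148.]), array([593., 170.])]
[0.45098248 0.39507676 0.4023044 ]
```

View pics/f1.png

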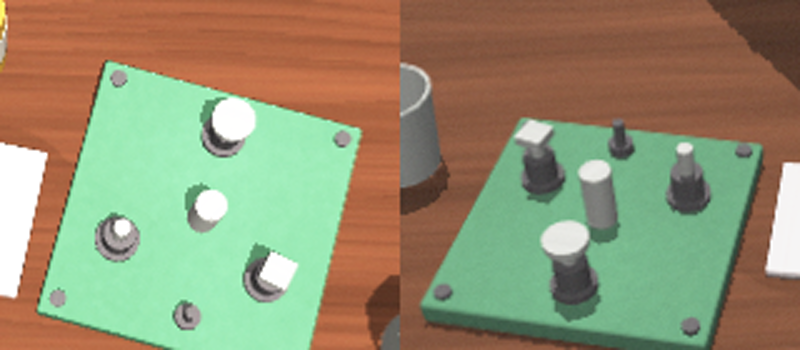

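All three heads sit close to their level-with-post positions. One quantitative check by triangulating the bright top faces relative to the post.

```bash
python3 - <<'E'
from h import *
I={n:cv2.imread(f"pics/{n}f.png") for n in("top","scene")}
N=TG|{'post':[.5965,-.061]}
for l,xy in N.items():
    uv={}
    for n in I:
        q=proj(n,[xy+[.075]])[0]; x,y=(q-11).astype(int)
        g=cv2.resize(cv2.cvtColor(I[n],6)[y:y+22,x:x+22],None,fx=8,fy=8,interpolation=cv2.INTER_CUBIC)
        thr=215 if n=="top" else 190
        k,lab,st,ce=cv2.connectedComponentsWithStats((g>thr).astype(np.uint8)); j=1+np.argmax(st[1:,4]) if k>1 else 0
        uv[n]=(ce[j]+.5)/8-.5+[x,y]; print(l,n,uv[n].round(1),(uv[n]-q).round(2),st[j,2:]/8,g.max())
    c1,d1=ray("top",[uv['top']]);c2,d2=ray("scene",[uv['scene']]);d1=d1[0];d2=d2[0]
    a=np.linalg.lstsq(np.c_[d1,-d2],c2-c1,rcond=None)[0];print((c1+d1*a[0]+c2+d2*a[1])/2)
E
```

```text
wide top [403.5 147. ] [ 0.78 -0.06] [  17.875   17.625 1925.875] 255
wide scene [230.4 244.6] [ 0.09 -0.11] [  19.      13.75  1613.375] 242
[ 0.66928875 -0.07975281  0.07538631]
square top [421.4 207.8] [0.89 0.04] [  15.375   15.125 1140.875] 255
square scene [218.  202.2] [-0.09  0.  ] [ 15.125   9.125 661.75 ] 243
[ 0.54430584 -0.11598548  0.07504984]
slim top [358.6 190.6] [0.55 0.17] [  6.375   6.75  261.   ] 255
slim scene [278.3 208.7] [ 0.04 -0.47] [  6.5     4.5   179.625] 241
[0.57530534 0.01064001 0.07590031]
post top [394.5 181.5] [0.75 0.  ] [  13.125   12.875 1037.5  ] 255
post scene [242.3 217.8] [-0.   -0.06] [ 12.875   8.75  692.   ] 239
[ 0.59644583 -0.06173606  0.07522262]
```

All three are level within about 1 mm of the post.

```bash
python3 -c "
from plant import r
print(r.finish_job())"
```

```text
the job is handed in; nothing more can be done
None
```

I pressed the wide, square and slim rests down in that order, and in the last pictures all three tops were within about 1 mm of the post's top; the arm was clear of everything when I handed the job in.

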